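# Index and lock the inspection carousel

## Robot

A 6-joint arm with a two-finger parallel gripper is mounted at the origin on the work surface. World frame = base frame: x ahead of the robot, y to its left, z up, the work surface at z = 0. Lengths are in m, angles in rad, forces in N, time in s.
With the tool pointing down it reaches from about 0.3 to 0.825 m from the base axis. Payload 5.4 kg.
Tool frame: the origin (TCP) lies between the finger pads; the fingertips stand 14 mm ahead of it and the grasp point (between the pads) lies 5 mm behind it; z points along the fingers, x is the direction in which the jaws open and shut, and the axes are right-handed (so a half turn about z gives the same grasp; the last joint's range is limited). The gripper opens to 92 mm and grips with 3 to 60 N. Pads are 20 mm wide; open, the fingers measure 128 mm over their backs; the gripper's body (75 mm by 189 mm) begins 69 mm behind the grasp point.
Start: joints at [-1.329, 0.158, 1.597, -0, 1.386, -0.21], TCP at [0.251, -0.517, 0.229] pointing down, gripper open.
Joint ranges: [-2.91, 2.91], [-0.94, 2.29], [0.18, 2.7], [-1.29, 4.43], [0.17, 2.64], [-3, 3]. Speed limits (rad/s): [2.57, 2.57, 3.14, 3.14, 3.14, 3.14].

## Interface

Orientations are given as a 3x3 rotation matrix whose columns are the frame's x, y, z axes.
In Python, from station import bot, viewer gives the robot as it stands.
- The arm moves only by the tool jog_arm, never from a script. Its argument "commands" is a list of rows, each an object with "grip": the closure, from 0 (fully open) to 1 (shut); "delta_pos": the shift along the tool's x, y, z in units of 25 mm (1.0 is 25 mm), a list of three; "roll": the turn about the tool's z in degrees. In form: [{"grip": grip, "delta_pos": [tx, ty, tz], "roll": roll}, ...]. A call has 1 to 8 rows; each row is the pose to reach, as a shift and turn from the pose measured when the call began, along the tool's axes at that moment; what a row does not reach only later rows make up. A row lasts 1/10 s, in which the tool goes at most 50 mm and 8.59 degrees, less where a joint would pass 70% of its speed; a pose out of reach is approached as far as the arm can. A call with a gripper value outside its range is refused whole. The fingers move at their own pace and stop on an object; "newtons" is the grip in N (left out, the last holds). Time passes only in rows, so rows that repeat a pose let the fingers close. It gives the time, the measured TCP pose, the force and the opening at its end, in the units of the state.
- bot.state(): the state, without advancing time (a new reading comes with each control period).
- viewer.snapshot(name): name is "scene" or "top" or "wrist"; returns a dict with "color" (384x512x3 uint8, blue, green, red), "z_map" (384x512 float32, m along the optical axis (not along the pixel's ray), 0 where there is no reading), "fx", "fy", "cx", "cy" (pixels), "position" and "rotation" of the camera in the world. Camera axes: x right, y down, z forward; pixel columns grow to the right and rows downward; lengths in m; the calibration is good to about 2 mm. A picture is of the moment at which its call begins.
- bot.job_done(): hands the job in, once; it reports no verdict.
The state is a dict: "time": time; "qpos": joint angles; "joint_velocities": joint speeds; "effort": joint torques, N m; "ee_pos": TCP position; "orientation": TCP orientation; "wrist_force": force on the tool from outside, world axes, zero at the start; "wrist_torque": the same for the moment, N m; "finger_gap": opening from 0.0 (shut) to 1.0 (fully open).
Only numpy, scipy, OpenCV 4.12 (cv2) and the standard library are available. Lean on these libraries where they do the work, as an engineer would, in place of code of your own. Each camera call takes 0.05 s, during which the arm holds its last target. There are 200 camera calls.

## Task

Turn the inspection carousel, by pushing the black posts on its rim, until the red-marked sample faces front, where the guide is, and lock it there: put the yellow-knobbed lock pin in the guide and let it drop fully home into the notch of the red sample. Push gently, never with more than about 20 N on the carousel or its stand, leave the vial, the dish and the screwdriver where they are, and let go of everything at the end.

Things in the scene. Friction and masses are not known exactly. Their poses are not given: they have to be found in the camera images.
- station: Carousel stand, fixed to the bench; place and yaw vary. Origin on the turning axis at bench level (z = 0), z up; its FRONT is its own -x direction, roughly towards the robot. White round base, radius 138 mm, 22 mm high. Above it turns the carousel, a dark disc of radius 130 mm, top at z 36 mm. Heights z here and below are above the bench.
- hub (a point): Middle of the fixed hub's top, on the turning axis, z 81 mm (hub radius 30 mm). A fixed arm 18 mm wide, z 61 to 79 mm, runs from it to the front and carries the guide. The carousel turns round the hub either way, with no stop within a full turn of the start; dry friction of about 0.35 N m (3 N at a post) keeps it where it is left.
- rim_front (a point): Fixed point: the front of the circle on which the posts' tops run (radius 118 mm, z 85 mm). Six upright black push posts, soft rubber, 12 mm in diameter, z 36 to 85 mm, stand on the rim 60 degrees apart, midway between the notches: at 30, 90, 150, ... degrees from the red sample's notch.
- ring_front (a point): Fixed point under the guide at the top of the index ring (radius 80 mm, z 50 mm). The bright ring lies on the disc, radius 68 to 92 mm, z 36 to 50 mm, and is cut by six radial notches 12 mm wide, 14 mm deep, 60 degrees apart; each has one flat sample tile on the rim outside it, five white and one red (28 mm radially, 30 mm wide, top at z 41 mm).
- guide_mouth (a point): Centre of the guide's hole at its upper mouth, z 81 mm. Guide: 32 x 32 mm block, z 56 to 81 mm, vertical 12 mm through hole, 3 mm chamfer at the mouth. A pin let in rests on the index ring, knob 14 mm above the block, until a notch comes under it; then it falls 14 mm by its weight, the knob lands on the block and the carousel is locked: pushing on only raises the force.
- red_mark (a point): Centre of the red tile's top, 112 mm from the axis, z 41 mm; turns with the carousel. At the start it stands 40 to 115 degrees counterclockwise (from above) of the front. Laid by hand, it sits up to 8 degrees to either side of its notch's middle: this is not measured, so turn slowly with the pin in the guide and feel for its drop.
- pin_knob (a point): Loose lock pin, upright in its rest at the start: centre of its yellow knob (22 mm in diameter, 46 mm tall; grasp from above). Steel shank below it: 10 mm in diameter, 45 mm long, foot slightly chamfered; the knob's underside is 23 mm, the foot 68 mm below this point. About 90 g. In the guide this point is 37 mm above the mouth on the ring, 23 mm when fully home.
- rest: Fixed grey pin rest, a 56 x 56 mm block 50 mm high with a 13 mm hole through it in which the pin stands, knob on the block's top. Origin under its centre.
- vial_mid (a point): Bystander: small jar with a blue cap, 42 mm in diameter and 75 mm tall; its centre. Leave it alone.
- dish_mid (a point): Bystander: white dish, 90 mm in diameter, 18 mm high; its centre. Leave it alone.
- driver_grip (a point): Bystander: blue screwdriver, 150 mm long, lying flat; the middle of its handle. Leave it alone.
Mind the look-alikes: they are no part of the job. Of the things that look like the part that bears pin_knob, the smallest one is meant.

How it is judged:
By the outcome, as a careful person would: the job done as asked, in the order asked, and still so for the second after the job is handed in, with the robot touching nothing.
It also fails if it takes over 72 s, if anything falls off the work surface, if the arm or the gripper's body presses on something with over 40 N, if the wrist force passes 120 N, or if a joint passes its speed limit or range.

## Working session

There is one attempt and no reset: what is moved stays moved. The work goes in short steps, Python scripts to look and compute and a tool call to move; the robot and the scene stay as the last step left them, time stands still between calls to the robot, and variables do not carry over. Pictures are saved under pics/ and viewed, about 8 in all and at most 12, crops included, and the job is handed in when it is done.

Besides the shell and the picture viewer there is one more tool, called in YAML: its name, and indented under it one key for each argument. jog_arm: Moves the arm, as the interface text tells. Its arguments: {"type":"object","properties":{"commands":{"type":"array"},"newtons":{"type":"number"}},"required":["commands"]}

```bash
mkdir -p pics; ls; python3 - <<'E'
from station import bot, viewer
import cv2, numpy as np, pickle
s=bot.state(); print({k:np.round(v,3).tolist() for k,v in s.items()})
a=[]
for n in("scene","top"):
    d=viewer.snapshot(n); pickle.dump(d,open(n+"0.pkl","wb")); cv2.imwrite(f"pics/{n}0.png",d["color"])
    print(n,d["fx"],d["cx"],d["cy"],d["position"],np.round(d["rotation"],3).tolist())
E
```

```text
pics
{'time': 0.0, 'qpos': [-1.329, 0.159, 1.598, -0.0, 1.386, -0.21], 'joint_velocities': [0.0, -0.002, 0.0, 0.001, -0.001, 0.0], 'effort': [0.0, -38.557, -32.211, 0.07, 0.038, -0.0], 'ee_pos': [0.251, -0.517, 0.228], 'orientation': [[0.437, -0.9, -0.0], [-0.9, -0.437, 0.002], [-0.002, -0.0, -1.0]], 'wrist_force': [-0.664, 0.063, -0.936], 'wrist_torque': [0.039, 0.032, -0.063], 'finger_gap': 0.999}
scene 431.90997354702006 250.8966522399409 201.30463862068365 [ 1.21155204 -0.43594384  0.83641286] [[0.576, 0.578, -0.578], [0.817, -0.413, 0.403], [-0.006, -0.704, -0.71]]
top 396.44469353258734 257.4236870036662 187.64503714848885 [ 0.35655978 -0.00715373  1.10440235] [[0.006, -0.976, 0.216], [-1.0, -0.005, 0.008], [-0.007, -0.216, -0.976]]
```

View pics/top0.png

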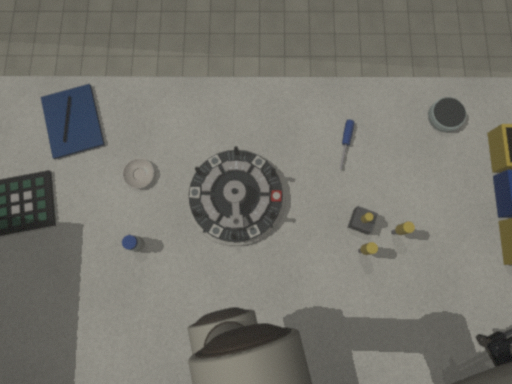

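View pics/scene0.png

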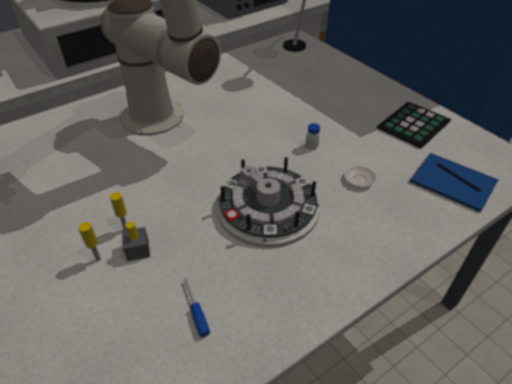

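Top view: the carousel hub is at about (236,191), its guide at (236,220) and the red tile at (277,196). There are three yellow knobs: (368,217) standing in the dark rest, and (408,228) and (371,248) standing loose. In the scene view they are at (131,231), (88,232) and (118,204). The knob in the rest looks smallest. I'll measure all three and confirm in an enlarged crop.

```bash
cat > h.py <<'E'
import numpy as np, cv2, pickle
def ray(d,u,v):
    r=np.array([(u-d["cx"])/d["fx"],(v-d["cy"])/d["fy"],1.0]); return np.array(d["position"]), np.array(d["rotation"])@r
def onplane(d,u,v,z):
    o,r=ray(d,u,v); return o+r*(z-o[2])/r[2]
def cloud(d):
    v,u=np.mgrid[:384,:512]; z=d["z_map"]
    c=np.stack([(u-d["cx"])/d["fx"]*z,(v-d["cy"])/d["fy"]*z,z],-1)
    return c@np.array(d["rotation"]).T+np.array(d["position"])
def project(d,p):
    c=np.array(d["rotation"]).T@(np.array(p)-np.array(d["position"])); return c[0]/c[2]*d["fx"]+d["cx"], c[1]/c[2]*d["fy"]+d["cy"]
def blobs(d,lo,hi,amin=15):
    m=cv2.inRange(cv2.cvtColor(d["color"],cv2.COLOR_BGR2HSV),lo,hi)
    n,l,s,c=cv2.connectedComponentsWithStats(m); return [(l==i,s[i],c[i]) for i in range(1,n) if s[i,4]>=amin]
E
python3 - <<'E'
from h import *
for n in("top","scene"):
    d=pickle.load(open(n+"0.pkl","rb")); P=cloud(d)
    for nm,lo,hi in(("yellow",(20,120,60),(35,255,255)),("red",(170,100,60),(180,255,255)),("red0",(0,120,60),(8,255,255)),("blue",(105,120,50),(130,255,255))):
        for m,s,c in blobs(d,lo,hi):
            q=P[m&(d["z_map"]>0)]
            if len(q): print(n,nm,s[:5],c.round(1),"med",np.median(q,0).round(3),"zmin/max",q[:,2].min().round(3),q[:,2].max().round(3))
    # station: hub top
    if n=="top":
        m=(P[...,2]>0.076)&(P[...,2]<0.086); m[:150]=0;m[240:]=0;m[:,:185]=0;m[:,290:]=0
        k,l,s,c=cv2.connectedComponentsWithStats(m.astype(np.uint8))
        for i in range(1,k): print("h80",s[i],c[i].round(1),P[l==i].mean(0).round(4))
        m=(P[...,2]>0.015)&(P[...,2]<0.045);m[:130]=0;m[260:]=0;m[:,:175]=0;m[:,300:]=0
        cc,r=cv2.minEnclosingCircle(P[m][:,:2].astype(np.float32)); print("circ",cc,r)
        m=(P[...,2]>0.042)&(P[...,2]<0.06);m[:190]=0;m[250:]=0;m[:,:340]=0;m[:,390:]=0
        print("rest",cv2.minAreaRect(P[m][:,:2].astype(np.float32)),P[m].mean(0))
d=pickle.load(open("top0.pkl","rb"))["color"]; e=pickle.load(open("scene0.pkl","rb"))["color"]
A=cv2.resize(d[145:250,180:290],None,fx=3.6,fy=3.6,interpolation=2)
B=cv2.resize(e[180:275,60:170],None,fx=3.6,fy=3.6,interpolation=2)
h=max(A.shape[0],B.shape[0]);pad=lambda x:cv2.copyMakeBorder(x,0,h-x.shape[0],0,0,0)
cv2.imwrite("pics/crop1.png",np.hstack([pad(A),pad(B)]))
E
```

```text
top yellow [489 125  23  46 638] [500.3 147.9] med [ 0.705 -0.67   0.055] zmin/max 0.006 0.076
top yellow [365 213   8   8  42] [368.5 216.5] med [ 0.506 -0.284  0.097] zmin/max 0.094 0.1
top yellow [500 219  12  45 356] [507. 240.] med [ 0.456 -0.669  0.03 ] zmin/max 0.003 0.062
top yellow [402 223  12   9  82] [407.9 227. ] med [ 0.476 -0.372  0.123] zmin/max 0.118 0.127
top yellow [366 243  11  10  84] [371.3 247.7] med [ 0.424 -0.279  0.123] zmin/max 0.119 0.127
top red0 [271 197  10   4  18] [275.2 199.2] med [ 0.559 -0.045  0.042] zmin/max 0.04 0.045
top blue [508 171   4  29  85] [509.8 182.4] med [ 0.606 -0.671  0.071] zmin/max 0.063 0.074
h80 [234 150   4   1   4] [235.5 150. ] [0.6871 0.061  0.0798]
h80 [195 168   2   3   3] [195.3 169. ] [0.6322 0.1668 0.0843]
h80 [198 168   2   4   6] [198.5 169.3] [0.6325 0.159  0.0801]
h80 [271 168   5   5  13] [272.7 170.2] [ 0.6301 -0.0394  0.0831]
h80 [275 169   1   1   1] [275. 169.] [ 0.6331 -0.0455  0.0846]
h80 [223 180  23  48 598] [234.8 200.3] [0.5486 0.0601 0.0816]
h80 [192 210   5   5  17] [194.5 212.1] [0.5163 0.1645 0.0837]
[... 444 characters left out ...]
46514  -0.28215557  0.05074899]
scene yellow [110 192  16  25 245] [117.7 203.7] med [ 0.437 -0.283  0.104] zmin/max 0.062 0.125
scene yellow [ 79 222  19  26 293] [ 87.8 234.3] med [ 0.489 -0.376  0.105] zmin/max 0.059 0.123
scene yellow [125 222  13  18 160] [131.4 230.5] med [ 0.514 -0.287  0.083] zmin/max 0.051 0.099
scene red0 [224 208  16  13  79] [231.4 214.5] med [ 0.575 -0.052  0.039] zmin/max 0.033 0.043
scene blue [309 124  10   9  79] [313.4 128. ] med [0.446 0.327 0.074] zmin/max 0.066 0.077
scene blue [ 411  154   86   56 2343] [454.3 181.1] med [0.808 0.539 0.013] zmin/max 0.007 0.025
scene blue [191 303  18  33 322] [199.3 319.4] med [ 0.771 -0.262  0.023] zmin/max 0.011 0.03
```

View pics/crop1.png

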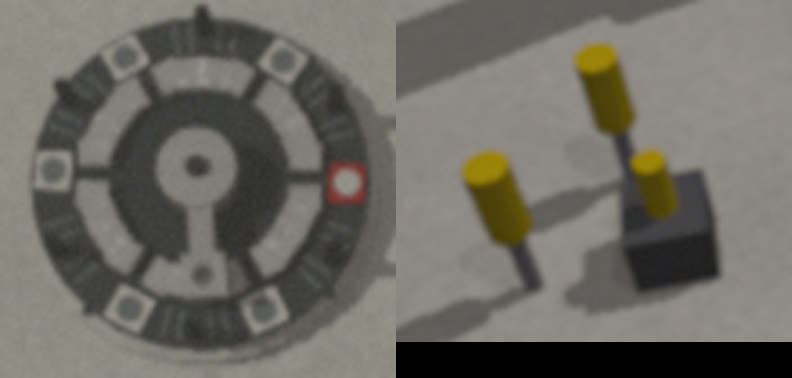

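The crop confirms it: the knob standing in the dark rest is clearly smaller than the two loose ones. Its top reads z 0.096 (expected 50+46 mm), against about 0.124 for the others. It is the pin meant, at about (0.506,-0.284). Next I refine the station's yaw.

```bash
python3 - <<'E'
from h import *
from scipy.optimize import least_squares
d=pickle.load(open("top0.pkl","rb")); P=cloud(d)
C=np.array([0.5739,0.0629])
for u,v,n in((234.7,191.1,"hub"),(236.4,221.1,"guide")): print(n,onplane(d,u,v,.081).round(4))
m=(P[...,2]>0.0765)&(P[...,2]<0.0835); m[:175]=0;m[232:]=0;m[:,:215]=0;m[:,255:]=0
q=P[m][:,:2]; r=np.hypot(*(q-C).T); g=q[(r>60e-3)&(r<100e-3)]; print("guide block mean",g.mean(0),"r",np.hypot(*(g.mean(0)-C)), "ang",np.degrees(np.arctan2(*(g.mean(0)-C)[::-1]))%360, cv2.minAreaRect(g.astype(np.float32)))
hb=q[(q[:,0]>C[0]-.02)]; print("hub",cv2.minEnclosingCircle(hb.astype(np.float32)))
# red tile (outer) + notches in polar
hsv=cv2.cvtColor(d["color"],cv2.COLOR_BGR2HSV)
red=((hsv[...,0]<12)|(hsv[...,0]>168))&(hsv[...,1]>70); red[:170]=0;red[215:]=0;red[:,:262]=0;red[:,290:]=0
v,u=np.nonzero(red); print("red",u.mean(),v.mean(),len(u)); p=onplane(d,(u.min()+u.max())/2,(v.min()+v.max())/2,.041); print(p,np.hypot(*(p[:2]-C)),np.degrees(np.arctan2(*(p[:2]-C)[::-1]))%360)
# notch profile on ring at r 76..90, z=.05
g=cv2.cvtColor(d["color"],cv2.COLOR_BGR2GRAY).astype(np.float32)
th=np.arange(0,360,1.0); pr=0
for R in(.074,.08,.086):
    uv=np.array([project(d,[C[0]+R*np.cos(np.radians(t)),C[1]+R*np.sin(np.radians(t)),.048]) for t in th],np.float32)
    pr=pr+cv2.remap(g,uv[:,0],uv[:,1],1).ravel()
f=np.zeros(60)
for k in(1,5,0): pass
for a in range(0,360,60):
    s=pr[a+10:a+50]; w=np.clip(np.median(s)-s-20,0,None); print(a, (th[a+10:a+50]*w).sum()/max(w.sum(),1e-6), w.sum())
E
```

```text
hub [0.5732 0.0609 0.081 ]
guide [0.4936 0.055  0.081 ]
guide block mean [0.49553164 0.05610809] r 0.07866212501640593 ang 184.95324797550862 ((0.4965490400791168, 0.05582377314567566), (0.036322396248579025, 0.031517866998910904), 2.7247231006622314)
hub ((0.5739201307296753, 0.06227346882224083), 0.029764272272586823)
red 275.7888888888889 195.7111111111111 90
[ 0.56996628 -0.04825261  0.041     ] 0.11122219534558402 267.97313177858564
0 28.95632459370063 1323.1265
60 88.60471937008414 1367.4941
120 149.02778549524456 1493.8662
180 206.73392048729764 1637.3784
240 269.3306817715709 1249.939
300 329.0706763587661 1446.625
```

```bash
cat >> h.py <<'E'
C=np.array([0.5738,0.0620]); FRONT=184.6
def rel(x,y,z,jaw,s):
    R=np.array(s["orientation"]); dl=R.T@(np.array([x,y,z])-np.array(s["ee_pos"]))/.025
    j=np.degrees(np.arctan2(R[1,0],R[0,0])); roll=-((jaw-j+180)%360-180)
    return dl.round(3).tolist(), round(roll,2)
def rim(th,z,s,R=.118,jaw=None):
    t=np.radians(th); return rel(C[0]+R*np.cos(t),C[1]+R*np.sin(t),z,th+90 if jaw is None else jaw,s)
def show(s): 
    R=np.array(s["orientation"]); print("t",round(s["time"],2),"p",np.round(s["ee_pos"],4),"jaw",np.degrees(np.arctan2(R[1,0],R[0,0])).round(1),"f",np.round(s["wrist_force"],1),"gap",round(s["finger_gap"],3),"q6",round(s["qpos"][5],2))
E
python3 - <<'E'
from h import *; from station import bot
s=bot.state(); print(rim(322,.2,s,jaw=52))
E
```

```text
([-10.948, -23.805, 1.136], np.float64(-116.11))
```

jog_arm:
  commands:
    - {"grip":1,"delta_pos":[-2,-2,0],"roll":-8}
    - {"grip":1,"delta_pos":[-10.95,-23.8,1.14],"roll":-116}
    - {"grip":1,"delta_pos":[-10.95,-23.8,1.14],"roll":-116}
    - {"grip":1,"delta_pos":[-10.95,-23.8,1.14],"roll":-116}
    - {"grip":1,"delta_pos":[-10.95,-23.8,1.14],"roll":-116}
    - {"grip":1,"delta_pos":[-10.95,-23.8,1.14],"roll":-116}
    - {"grip":1,"delta_pos":[-10.95,-23.8,1.14],"roll":-116}
    - {"grip":1,"delta_pos":[-10.95,-23.8,1.14],"roll":-116}

```text
time: 0.9
ee_pos: [0.4975, -0.2042, 0.2115]
orientation: [[0.997, 0.077, -0.001], [0.077, -0.997, 0.002], [-0.001, -0.002, -1.0]]
wrist_force: [0.7, -1.1, 0.7]
finger_gap: 0.325
```

```bash
python3 - <<'E'
from h import *; from station import bot
s=bot.state(); show(s); print(rim(322,.2,s,jaw=52))
E
```

```text
t 0.9 p [ 0.4975 -0.2042  0.2115] jaw 4.4 f [ 0.7 -1.1  0.7] gap 0.325 q6 -0.69
([7.348, -7.199, 0.468], np.float64(-47.6))
```

jog_arm:
  commands:
    - {"grip":1,"delta_pos":[7.35,-7.2,0.47],"roll":-47.6}
    - {"grip":1,"delta_pos":[7.35,-7.2,0.47],"roll":-47.6}
    - {"grip":1,"delta_pos":[7.35,-7.2,0.47],"roll":-47.6}
    - {"grip":1,"delta_pos":[7.35,-7.2,0.47],"roll":-47.6}
    - {"grip":1,"delta_pos":[7.35,-7.2,0.47],"roll":-47.6}
    - {"grip":1,"delta_pos":[7.35,-7.2,0.47],"roll":-47.6}
    - {"grip":1,"delta_pos":[7.35,-7.2,0.47],"roll":-47.6}

```text
time: 1.6
ee_pos: [0.6671, -0.0087, 0.1987]
orientation: [[0.613, 0.79, -0.002], [0.79, -0.613, 0.002], [0.0, -0.003, -1.0]]
wrist_force: [-0.2, 0.1, 0.2]
finger_gap: 0.004
```

```bash
python3 - <<'E'
from h import *; from station import bot,viewer
s=bot.state(); show(s)
d=viewer.snapshot("wrist"); pickle.dump(d,open("w1.pkl","wb")); cv2.imwrite("pics/w1.png",d["color"]); print(d["fx"],d["position"],np.round(d["rotation"],3).tolist())
for n,p in(("hub",[*C,.081]),("guide",[C[0]+.08*np.cos(np.radians(FRONT)),C[1]+.08*np.sin(np.radians(FRONT)),.081]),("post",[C[0]+.118*np.cos(np.radians(299.1)),C[1]+.118*np.sin(np.radians(299.1)),.085])): print(n,project(d,p))
E
```

```text
t 1.6 p [ 0.6671 -0.0087  0.1987] jaw 52.2 f [-0.2  0.1  0.2] gap 0.004 q6 -1.11
311.64532763995936 [0.60480098 0.03944363 0.35493307] [[0.612, 0.761, 0.216], [0.791, -0.589, -0.167], [-0.0, 0.273, -0.962]]
hub (np.float64(253.45504781708755), np.float64(49.76938325504861))
guide (np.float64(182.47906924687243), np.float64(-34.46834404637332))
post (np.float64(201.69540204605528), np.float64(180.36059029782794))
```

View pics/w1.png

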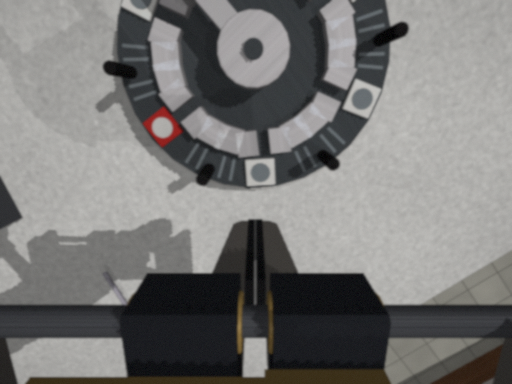

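Wrist view: the hub is at (253,49), where I predicted it. The pushed post is at about (204,177), the red tile at (162,127), and the space below the gripper is free. Next I go down behind the post.

```bash
python3 - <<'E'
from h import *; from station import bot
s=bot.state(); print(rim(322,.075,s))
E
```

```text
([-0.011, 0.035, 4.961], np.float64(-0.03))
```

jog_arm:
  commands:
    - {"grip":1,"delta_pos":[0,0.04,2],"roll":0}
    - {"grip":1,"delta_pos":[0,0.04,3.5],"roll":0}
    - {"grip":1,"delta_pos":[0,0.04,4.4],"roll":0}
    - {"grip":1,"delta_pos":[0,0.04,4.8],"roll":0}
    - {"grip":1,"delta_pos":[0,0.04,4.96],"roll":0}
    - {"grip":1,"delta_pos":[0,0.04,4.96],"roll":0}

```text
time: 2.25
ee_pos: [0.6675, -0.0113, 0.0761]
orientation: [[0.617, 0.787, -0.001], [0.787, -0.617, 0.001], [0.0, -0.002, -1.0]]
wrist_force: [0.3, -0.2, -0.0]
finger_gap: 0.007
```

```bash
python3 - <<'E'
from h import *; from station import bot
s=bot.state(); show(s)
for t in (320,318,316,314,312,310,308,305,302,299,295,291): print(t,rim(t,.075,s))
E
```

```text
t 2.25 p [ 0.6675 -0.0113  0.0761] jaw 51.9 f [ 0.3 -0.2 -0. ] gap 0.007 q6 -1.1
320 ([-0.162, -0.041, 0.043], np.float64(1.88))
318 ([-0.326, -0.049, 0.043], np.float64(3.88))
316 ([-0.49, -0.063, 0.043], np.float64(5.88))
314 ([-0.654, -0.083, 0.043], np.float64(7.88))
312 ([-0.817, -0.108, 0.043], np.float64(9.88))
310 ([-0.978, -0.139, 0.043], np.float64(11.88))
308 ([-1.139, -0.176, 0.043], np.float64(13.88))
305 ([-1.377, -0.242, 0.043], np.float64(16.88))
302 ([-1.612, -0.32, 0.043], np.float64(19.88))
299 ([-1.842, -0.41, 0.043], np.float64(22.88))
295 ([-2.141, -0.548, 0.043], np.float64(26.88))
291 ([-2.429, -0.707, 0.043], np.float64(30.88))
```

jog_arm:
  commands:
    - {"grip":1,"delta_pos":[-0.33,-0.05,0.04],"roll":3.9}
    - {"grip":1,"delta_pos":[-0.65,-0.08,0.04],"roll":7.9}
    - {"grip":1,"delta_pos":[-0.82,-0.11,0.04],"roll":9.9}
    - {"grip":1,"delta_pos":[-0.98,-0.14,0.04],"roll":11.9}
    - {"grip":1,"delta_pos":[-1.14,-0.18,0.04],"roll":13.9}
    - {"grip":1,"delta_pos":[-1.38,-0.24,0.04],"roll":16.9}
    - {"grip":1,"delta_pos":[-1.61,-0.32,0.04],"roll":19.9}

```text
time: 2.95
ee_pos: [0.6379, -0.0381, 0.0764]
orientation: [[0.85, 0.527, 0.003], [0.527, -0.85, 0.001], [0.004, 0.001, -1.0]]
wrist_force: [3.6, 0.5, 1.3]
finger_gap: 0.003
```

```bash
python3 - <<'E'
from h import *; from station import bot
s=bot.state(); show(s)
for t in (300,297,293,289,285,281,277,273): print(t,rim(t,.075,s))
E
```

```text
t 2.95 p [ 0.6379 -0.0381  0.0764] jaw 31.8 f [3.6 0.5 1.3] gap 0.003 q6 -0.81
300 ([-0.218, -0.034, 0.056], np.float64(1.81))
297 ([-0.464, -0.049, 0.056], np.float64(4.81))
293 ([-0.791, -0.088, 0.054], np.float64(8.81))
289 ([-1.115, -0.149, 0.053], np.float64(12.81))
285 ([-1.433, -0.234, 0.052], np.float64(16.81))
281 ([-1.745, -0.34, 0.051], np.float64(20.81))
277 ([-2.049, -0.468, 0.05], np.float64(24.81))
273 ([-2.343, -0.616, 0.049], np.float64(28.81))
```

Contact is made at about 3.6 N, as friction predicts. I keep pushing.

jog_arm:
  commands:
    - {"grip":1,"delta_pos":[-0.22,-0.03,0.05],"roll":1.8}
    - {"grip":1,"delta_pos":[-0.46,-0.05,0.05],"roll":4.8}
    - {"grip":1,"delta_pos":[-0.79,-0.09,0.05],"roll":8.8}
    - {"grip":1,"delta_pos":[-1.11,-0.15,0.05],"roll":12.8}
    - {"grip":1,"delta_pos":[-1.43,-0.23,0.05],"roll":16.8}
    - {"grip":1,"delta_pos":[-1.74,-0.34,0.05],"roll":20.8}
    - {"grip":1,"delta_pos":[-2.05,-0.47,0.05],"roll":24.8}
    - {"grip":1,"delta_pos":[-2.34,-0.62,0.05],"roll":28.8}

```text
time: 3.75
ee_pos: [0.5813, -0.0564, 0.0763]
orientation: [[0.999, 0.049, 0.008], [0.049, -0.999, -0.0], [0.008, 0.0, -1.0]]
wrist_force: [2.7, 0.0, 2.0]
finger_gap: 0.003
```

```bash
python3 - <<'E'
from h import *; from station import bot
s=bot.state(); show(s); print("world ang", np.degrees(np.arctan2(*(np.array(s["ee_pos"])[:2]-C)[::-1]))%360)
for t in (272,269,265,261,258,256,254.5,254): print(t,rim(t,.075,s))
E
```

```text
t 3.75 p [ 0.5813 -0.0564  0.0763] jaw 2.8 f [2.7 0.  2. ] gap 0.003 q6 -0.35
world ang 273.61585020680224
272 ([-0.134, -0.024, 0.052], np.float64(0.81))
269 ([-0.381, -0.034, 0.05], np.float64(3.81))
265 ([-0.708, -0.068, 0.047], np.float64(7.81))
261 ([-1.033, -0.124, 0.045], np.float64(11.81))
258 ([-1.274, -0.181, 0.043], np.float64(14.81))
256 ([-1.432, -0.226, 0.042], np.float64(16.81))
254.5 ([-1.55, -0.263, 0.041], np.float64(18.31))
254 ([-1.589, -0.276, 0.041], np.float64(18.81))
```

jog_arm:
  commands:
    - {"grip":1,"delta_pos":[-0.13,-0.02,0.05],"roll":0.8}
    - {"grip":1,"delta_pos":[-0.38,-0.03,0.05],"roll":3.8}
    - {"grip":1,"delta_pos":[-0.71,-0.07,0.05],"roll":7.8}
    - {"grip":1,"delta_pos":[-1.03,-0.12,0.05],"roll":11.8}
    - {"grip":1,"delta_pos":[-1.27,-0.18,0.05],"roll":14.8}
    - {"grip":1,"delta_pos":[-1.43,-0.23,0.05],"roll":16.8}
    - {"grip":1,"delta_pos":[-1.55,-0.26,0.05],"roll":18.3}
    - {"grip":1,"delta_pos":[-1.55,-0.26,0.05],"roll":18.3}

```text
time: 4.55
ee_pos: [0.5426, -0.0519, 0.0752]
orientation: [[0.964, -0.267, 0.009], [-0.267, -0.964, -0.001], [0.009, -0.002, -1.0]]
wrist_force: [2.2, -1.1, 1.9]
finger_gap: 0.005
```

```bash
python3 - <<'E'
from h import *; from station import bot
s=bot.state(); show(s); print("world ang", np.degrees(np.arctan2(*(np.array(s["ee_pos"])[:2]-C)[::-1]))%360)
print("back",rim(260,.075,s), "up",rim(260,.2,s))
E
```

```text
t 4.55 p [ 0.5426 -0.0519  0.0752] jaw -15.5 f [ 2.2 -1.1  1.9] gap 0.005 q6 -0.05
world ang 254.70128139379867
back ([0.436, -0.026, 0.014], np.float64(-5.47)) up ([0.479, -0.035, -4.986], np.float64(-5.47))
```

jog_arm:
  commands:
    - {"grip":1,"delta_pos":[0.25,-0.02,0],"roll":-3}
    - {"grip":1,"delta_pos":[0.45,-0.03,0],"roll":-5}
    - {"grip":1,"delta_pos":[0.48,-0.04,-1.5],"roll":-5}
    - {"grip":1,"delta_pos":[0.48,-0.04,-3.5],"roll":-5}
    - {"grip":1,"delta_pos":[0.48,-0.04,-5],"roll":-5}
    - {"grip":1,"delta_pos":[0.48,-0.04,-5.2],"roll":-5}

```text
time: 5.15
ee_pos: [0.5554, -0.0547, 0.2104]
orientation: [[0.983, -0.181, 0.016], [-0.181, -0.984, -0.003], [0.016, -0.0, -1.0]]
wrist_force: [-0.4, 0.6, 0.7]
finger_gap: 0.006
```

```bash
python3 - <<'E'
from h import *; from station import bot
s=bot.state(); show(s); print(rel(.506,-.284,.2,-56.5,s))
E
```

```text
t 5.15 p [ 0.5554 -0.0547  0.2104] jaw -10.4 f [-0.4  0.6  0.7] gap 0.006 q6 -0.13
([-0.294, 9.38, 0.41], np.float64(46.09))
```

jog_arm:
  commands:
    - {"grip":0.35,"delta_pos":[-0.3,9.38,0.41],"roll":46}
    - {"grip":0.35,"delta_pos":[-0.3,9.38,0.41],"roll":46}
    - {"grip":0.35,"delta_pos":[-0.3,9.38,0.41],"roll":46}
    - {"grip":0.35,"delta_pos":[-0.3,9.38,0.41],"roll":46}
    - {"grip":0.35,"delta_pos":[-0.3,9.38,0.41],"roll":46}
    - {"grip":0.35,"delta_pos":[-0.3,9.38,0.41],"roll":46}
    - {"grip":0.35,"delta_pos":[-0.3,9.38,0.41],"roll":46}
    - {"grip":0.35,"delta_pos":[-0.3,9.38,0.41],"roll":46}

```text
time: 5.95
ee_pos: [0.5052, -0.2829, 0.1985]
orientation: [[0.555, -0.832, 0.013], [-0.832, -0.555, -0.0], [0.008, -0.011, -1.0]]
wrist_force: [-0.2, -0.8, 0.8]
finger_gap: 0.646
```

```bash
python3 - <<'E'
from h import *; from station import bot,viewer
s=bot.state(); show(s); print(np.round(s["orientation"],3)[:,2])
d=viewer.snapshot("wrist"); pickle.dump(d,open("w2.pkl","wb")); cv2.imwrite("pics/w2.png",d["color"])
t=viewer.snapshot("top"); pickle.dump(t,open("t2.pkl","wb"))
P=cloud(d)
for m,st,c in blobs(d,(20,120,60),(35,255,255)):
    q=P[m&(d["z_map"]>0)]; top=q[q[:,2]>q[:,2].max()-.006]; print("yellow",st[:5],c.round(1),"top z",top[:,2].mean().round(4),"ctr",cv2.minEnclosingCircle(top[:,:2].astype(np.float32)))
m=(P[...,2]>0.046)&(P[...,2]<0.053)&(abs(P[...,0]-.506)<.06)&(abs(P[...,1]+.284)<.06); print("rest",cv2.minAreaRect(P[m][:,:2].astype(np.float32)))
# carousel from top: notch profile
g=cv2.cvtColor(t["color"],cv2.COLOR_BGR2GRAY).astype(np.float32); th=np.arange(0,360,1.0); pr=0
for R in(.074,.08,.086):
    uv=np.array([project(t,[C[0]+R*np.cos(np.radians(a)),C[1]+R*np.sin(np.radians(a)),.048]) for a in th],np.float32); pr=pr+cv2.remap(g,uv[:,0],uv[:,1],1).ravel()
for k in range(6):
    c=(32.4+60*k)%360; i=(np.arange(int(c)-18,int(c)+19))%360; x=pr[i]; w=np.clip(np.median(x)-x-20,0,None); print("notch",round(c,1),((np.arange(int(c)-18,int(c)+19))*w).sum()/max(w.sum(),1e-6))
A=cv2.resize(t["color"][145:250,180:290],None,fx=4,fy=4,interpolation=2); cv2.imwrite("pics/t2.png",A)
E
```

```text
t 5.95 p [ 0.5052 -0.2829  0.1985] jaw -56.3 f [-0.2 -0.8  0.8] gap 0.646 q6 0.26
[ 0.013 -0.    -1.   ]
yellow [245 171  25  34 678] [256.7 188.1] top z 0.0958 ctr ((0.5055639743804932, -0.2844933569431305), 0.010834483429789543)
yellow [193 232  30  59 941] [208.8 262.8] top z 0.2216 ctr ((0.4793669581413269, -0.2630453109741211), 0.00028581099468283355)
yellow [301 250  19  47 159] [310.4 279.7] top z 0.2279 ctr ((0.5123147368431091, -0.31237703561782837), 0.0009155442821793258)
yellow [377 293   8   7  19] [380.4 295.8] top z 0.2849 ctr ((0.5452906489372253, -0.29363080859184265), 0.0014440093655139208)
yellow [375 297  24  57 327] [390.6 326.2] top z 0.2928 ctr ((0.5415452718734741, -0.29626497626304626), 0.007073112763464451)
yellow [112 321   7  30  77] [114.7 335.6] top z 0.2934 ctr ((0.5041012763977051, -0.241540789604187), 0.004543013405054808)
rest ((0.5050210952758789, -0.28473442792892456), (0.05639772489666939, 0.056145891547203064), 69.18121337890625)
notch 32.4 34.69074735480342
notch 92.4 93.80886842393635
notch 152.4 153.87548374080663
notch 212.4 213.47748476825785
notch 272.4 274.7738628837507
notch 332.4 334.93335865101943
```

View pics/w2.png

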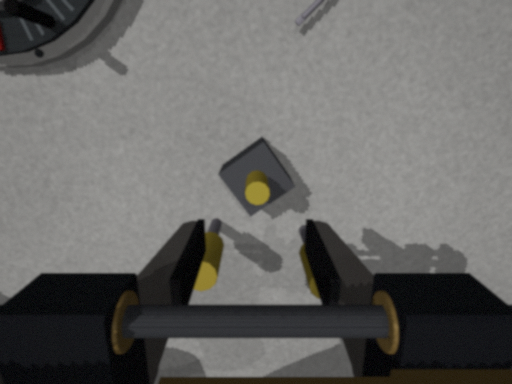

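View pics/t2.png

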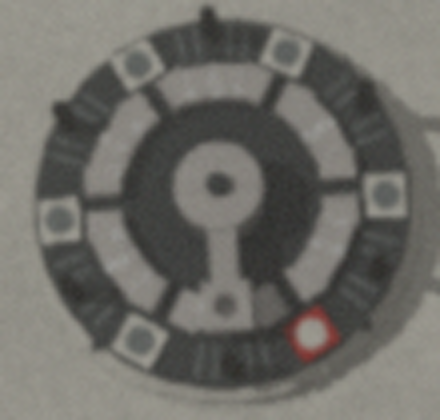

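```bash
python3 - <<'E'
from h import *; from station import bot
s=bot.state(); show(s); print(rel(.5055,-.2845,.071,-56.5,s))
E
```

```text
t 6.05 p [ 0.5058 -0.2828  0.1992] jaw -56.3 f [-0.4 -0.1 -0.1] gap 0.65 q6 0.26
([0.005, 0.104, 5.129], np.float64(0.24))
```

jog_arm:
  commands:
    - {"grip":0.35,"delta_pos":[0,0.1,1.7],"roll":0}
    - {"grip":0.35,"delta_pos":[0,0.1,3.4],"roll":0}
    - {"grip":0.35,"delta_pos":[0,0.1,4.5],"roll":0}
    - {"grip":0.35,"delta_pos":[0,0.1,5],"roll":0}
    - {"grip":0.35,"delta_pos":[0,0.1,5.13],"roll":0}
    - {"grip":0.35,"delta_pos":[0,0.1,5.13],"roll":0}
    - {"grip":1,"delta_pos":[0,0.1,5.13],"roll":0}
    - {"grip":1,"delta_pos":[0,0.1,5.13],"roll":0}
  newtons: 15

```text
time: 6.85
ee_pos: [0.5065, -0.2852, 0.0728]
orientation: [[0.555, -0.831, 0.017], [-0.831, -0.556, -0.004], [0.012, -0.012, -1.0]]
wrist_force: [0.2, -0.1, 0.3]
finger_gap: 0.495
```

jog_arm:
  commands:
    - {"grip":1,"delta_pos":[0,0,0],"roll":0}
    - {"grip":1,"delta_pos":[0,0,0],"roll":0}
    - {"grip":1,"delta_pos":[0,0,0],"roll":0}
    - {"grip":1,"delta_pos":[0,0,0],"roll":0}
  newtons: 20

```text
time: 7.25
ee_pos: [0.5067, -0.2853, 0.0731]
orientation: [[0.555, -0.831, 0.017], [-0.831, -0.556, -0.004], [0.013, -0.012, -1.0]]
wrist_force: [-0.1, -0.2, 2.2]
finger_gap: 0.226
```

jog_arm:
  commands:
    - {"grip":1,"delta_pos":[0,0,-1],"roll":0}
    - {"grip":1,"delta_pos":[0,0,-2.5],"roll":0}
    - {"grip":1,"delta_pos":[0,0,-4],"roll":0}
    - {"grip":1,"delta_pos":[0,0,-5],"roll":0}
    - {"grip":1,"delta_pos":[0,0,-5.2],"roll":0}
    - {"grip":1,"delta_pos":[0,0,-5.2],"roll":0}

```text
time: 7.85
ee_pos: [0.5046, -0.2849, 0.2032]
orientation: [[0.555, -0.831, 0.018], [-0.831, -0.556, -0.004], [0.013, -0.012, -1.0]]
wrist_force: [0.3, 0.5, -0.9]
finger_gap: 0.226
```

```bash
python3 - <<'E'
from h import *; from station import bot
s=bot.state(); show(s); print(rel(.544,.089,.2,-56.5,s))
E
```

```text
t 7.85 p [ 0.5046 -0.2849  0.2032] jaw -56.3 f [ 0.3  0.5 -0.9] gap 0.226 q6 0.25
([-11.563, -9.62, 0.088], np.float64(0.24))
```

jog_arm:
  commands:
    - {"grip":1,"delta_pos":[-1,-0.83,0],"roll":0}
    - {"grip":1,"delta_pos":[-2.6,-2.2,0],"roll":0}
    - {"grip":1,"delta_pos":[-4.3,-3.6,0],"roll":0}
    - {"grip":1,"delta_pos":[-6,-5,0],"roll":0}
    - {"grip":1,"delta_pos":[-7.8,-6.5,0],"roll":0}
    - {"grip":1,"delta_pos":[-9.6,-8,0.05],"roll":0}
    - {"grip":1,"delta_pos":[-11,-9.2,0.05],"roll":0}
    - {"grip":1,"delta_pos":[-11.56,-9.62,0.09],"roll":0}

```text
time: 8.65
ee_pos: [0.5425, 0.0915, 0.1971]
orientation: [[0.556, -0.831, 0.013], [-0.831, -0.556, -0.004], [0.011, -0.009, -1.0]]
wrist_force: [0.7, -0.7, -1.5]
finger_gap: 0.227
```

```bash
python3 - <<'E'
from h import *; from station import bot,viewer
d=viewer.snapshot("wrist"); s=bot.state(); show(s); print(np.round(s["orientation"],3)[:,2]); pickle.dump((d,s),open("w3.pkl","wb"))
P=cloud(d); m=(P[...,2]>0.077)&(P[...,2]<0.084)&(np.hypot(P[...,0]-.494,P[...,1]-.0555)<.03)
print("block",m.sum(),cv2.minAreaRect(P[m][:,:2].astype(np.float32)))
u,v=map(int,project(d,[.494,.0555,.081])); print("guide px",u,v)
I=cv2.resize(d["color"][max(0,v-60):v+60,max(0,u-80):u+80],None,fx=4.5,fy=4.5,interpolation=2); cv2.imwrite("pics/w3.png",I); print(max(0,u-80),max(0,v-60))
E
```

```text
t 8.7 p [0.542  0.0972 0.1968] jaw -56.0 f [-3.4  5.6 -1.2] gap 0.221 q6 0.93
[ 0.013  0.001 -1.   ]
block 9 ((0.5227484107017517, 0.059837743639945984), (0.004373897798359394, 0.0018816209631040692), 66.03410339355469)
guide px 257 248
177 188
```

View pics/w3.png

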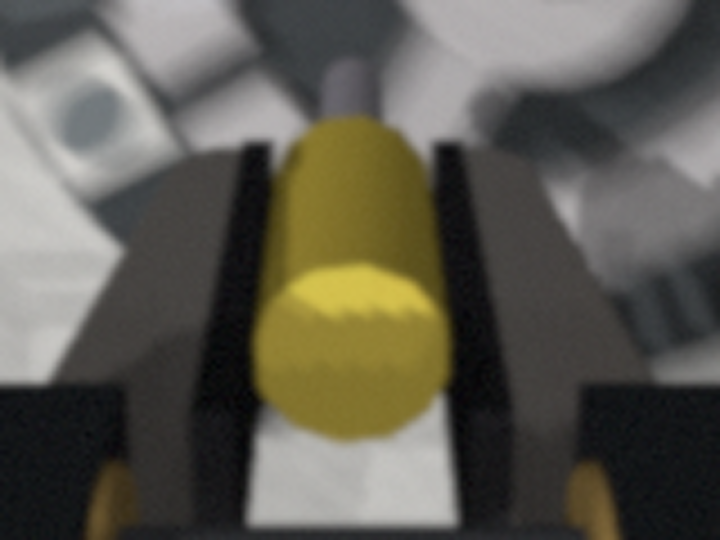

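The guide is hidden behind the fingers because the camera looks to the tool's -y side. This crop shows only the held knob, at about (257,260) in the full image. I'll move to the guide's other side.

```bash
python3 - <<'E'
from h import *; from station import bot
s=bot.state(); show(s); print(rel(.436,.017,.2,-56.5,s))
E
```

```text
t 8.7 p [0.542  0.0972 0.1968] jaw -56.0 f [-3.4  5.6 -1.2] gap 0.221 q6 0.93
([0.288, 5.31, -0.184], np.float64(0.52))
```

jog_arm:
  commands:
    - {"grip":1,"delta_pos":[0.1,0.8,-0.1],"roll":0.3}
    - {"grip":1,"delta_pos":[0.2,2,-0.18],"roll":0.5}
    - {"grip":1,"delta_pos":[0.29,3.5,-0.18],"roll":0.5}
    - {"grip":1,"delta_pos":[0.29,4.7,-0.18],"roll":0.5}
    - {"grip":1,"delta_pos":[0.29,5.3,-0.18],"roll":0.5}
    - {"grip":1,"delta_pos":[0.29,5.3,-0.18],"roll":0.5}
    - {"grip":1,"delta_pos":[0.29,5.3,-0.18],"roll":0.5}

```text
time: 9.4
ee_pos: [0.4357, 0.0172, 0.1985]
orientation: [[0.552, -0.834, 0.011], [-0.834, -0.552, 0.001], [0.005, -0.01, -1.0]]
wrist_force: [0.1, 0.2, -0.9]
finger_gap: 0.225
```

```bash
python3 - <<'E'
from h import *; from station import bot,viewer
d=viewer.snapshot("wrist"); s=bot.state(); show(s); print(np.round(s["orientation"],3)[:,2]); pickle.dump((d,s),open("w4.pkl","wb"))
P=cloud(d); m=(P[...,2]>0.077)&(P[...,2]<0.084)&(np.hypot(P[...,0]-.494,P[...,1]-.0555)<.024)
print("block",m.sum(),cv2.minAreaRect(P[m][:,:2].astype(np.float32)))
m=(P[...,2]>0.077)&(P[...,2]<0.084)&(np.hypot(*(P[...,:2]-C).transpose(2,0,1))<.033); print("hub",cv2.minEnclosingCircle(P[m][:,:2].astype(np.float32)))
u,v=map(int,project(d,[.494,.0555,.081])); print("guide px",u,v)
u0,v0=max(0,u-80),max(0,v-60)
I=cv2.resize(d["color"][v0:v0+120,u0:u0+160],None,fx=5,fy=5,interpolation=2); cv2.imwrite("pics/w4.png",I); print(u0,v0)
E
```

```text
t 9.45 p [0.4361 0.0173 0.1989] jaw -56.5 f [-1.3  0.3 -0.7] gap 0.226 q6 0.74
[ 0.011  0.001 -1.   ]
block 1499 ((0.49742379784584045, 0.05607857555150986), (0.04060625657439232, 0.031839143484830856), 5.440019130706787)
hub ((0.5711857080459595, 0.061680715531110764), 0.030443890020251274)
guide px 255 108
175 48
```

View pics/w4.png

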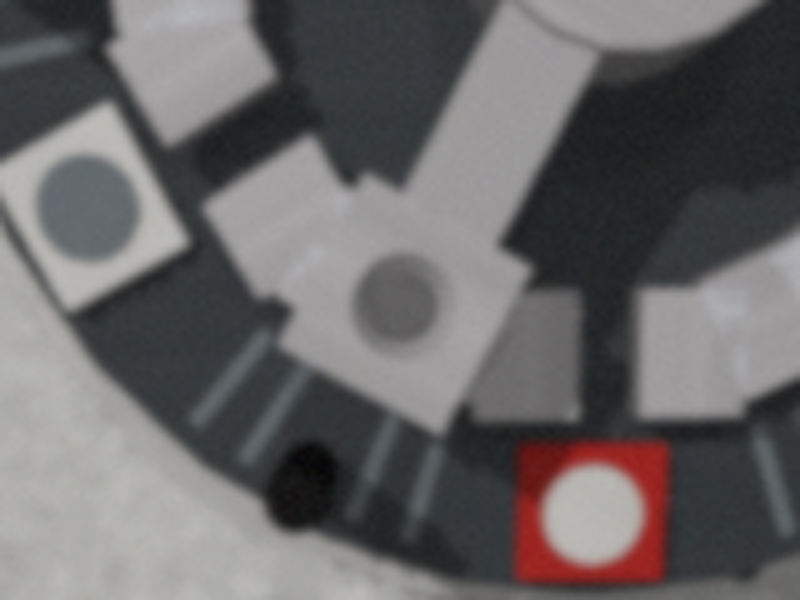

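```bash
python3 - <<'E'
from h import *; from station import bot
d,s0=pickle.load(open("w4.pkl","rb")); u0,v0=175,48
g=onplane(d,u0+402.5/5-.4,v0+304.5/5-.4,.081); print("hole",g, "prior",C+.08*np.array([np.cos(np.radians(184.6)),np.sin(np.radians(184.6))]))
s=bot.state(); show(s); z=np.array(s["orientation"])[:,2]; print(z.round(4))
# grasp along tool y: knob offset 0.6mm; foot lead
t=g[:2]-z[:2]*.068; print("tcp target",t); print(rel(*t,.2,-56.5,s),rel(*t,.155,-56.5,s),rel(*t,.123,-56.5,s))
E
```

```text
hole [0.49384632 0.05591188 0.081     ] prior [0.49405769 0.05558409]
t 9.45 p [0.4361 0.0173 0.1989] jaw -56.5 f [-1.3  0.3 -0.7] gap 0.226 q6 0.74
[ 0.0114  0.0012 -0.9999]
tcp target [0.4930698  0.05582962]
([-0.026, -2.75, -0.017], np.float64(0.01)) ([-0.036, -2.731, 1.783], np.float64(0.01)) ([-0.043, -2.718, 3.063], np.float64(0.01))
```

The hole measured at (0.4938,0.0559) agrees with the earlier fit to within 0.4 mm. I move over it and go down in stages.

jog_arm:
  commands:
    - {"grip":1,"delta_pos":[0,-0.8,0],"roll":0}
    - {"grip":1,"delta_pos":[-0.02,-2,0],"roll":0}
    - {"grip":1,"delta_pos":[-0.03,-2.6,0.5],"roll":0}
    - {"grip":1,"delta_pos":[-0.03,-2.74,1.2],"roll":0}
    - {"grip":1,"delta_pos":[-0.04,-2.73,1.7],"roll":0}
    - {"grip":1,"delta_pos":[-0.04,-2.73,1.78],"roll":0}
    - {"grip":1,"delta_pos":[-0.04,-2.73,1.78],"roll":0}

```text
time: 10.15
ee_pos: [0.4926, 0.056, 0.1545]
orientation: [[0.552, -0.834, 0.01], [-0.834, -0.552, 0.001], [0.004, -0.009, -1.0]]
wrist_force: [0.3, 0.3, -0.4]
finger_gap: 0.229
```

```bash
python3 - <<'E'
from h import *; from station import bot
s=bot.state(); show(s); z=np.array(s["orientation"])[:,2]; print(z.round(4))
t=np.array([.49385,.0559])-z[:2]*.068; print("tcp target",t); print(rel(*t,.147,-56.5,s),rel(*t,.125,-56.5,s))
E
```

```text
t 10.15 p [0.4926 0.056  0.1545] jaw -56.5 f [ 0.3  0.3 -0.4] gap 0.229 q6 0.85
[ 0.0101  0.0014 -0.9999]
tcp target [0.49316632 0.05580305]
([0.019, -0.013, 0.301], np.float64(0.02)) ([0.015, -0.005, 1.181], np.float64(0.02))
```

jog_arm:
  commands:
    - {"grip":1,"delta_pos":[0.02,-0.01,0.12],"roll":0}
    - {"grip":1,"delta_pos":[0.02,-0.01,0.24],"roll":0}
    - {"grip":1,"delta_pos":[0.02,-0.01,0.36],"roll":0}
    - {"grip":1,"delta_pos":[0.02,-0.01,0.48],"roll":0}
    - {"grip":1,"delta_pos":[0.02,-0.01,0.58],"roll":0}
    - {"grip":1,"delta_pos":[0.02,-0.01,0.58],"roll":0}

```text
time: 10.75
ee_pos: [0.4932, 0.0557, 0.1398]
orientation: [[0.552, -0.834, 0.01], [-0.834, -0.552, 0.001], [0.004, -0.009, -1.0]]
wrist_force: [1.0, -0.7, -0.9]
finger_gap: 0.227
```

jog_arm:
  commands:
    - {"grip":1,"delta_pos":[0,0,0.15],"roll":0}
    - {"grip":1,"delta_pos":[0,0,0.3],"roll":0}
    - {"grip":1,"delta_pos":[0,0,0.45],"roll":0}
    - {"grip":1,"delta_pos":[0,0,0.6],"roll":0}
    - {"grip":1,"delta_pos":[0,0,0.72],"roll":0}
    - {"grip":1,"delta_pos":[0,0,0.76],"roll":0}
    - {"grip":1,"delta_pos":[0,0,0.76],"roll":0}

```text
time: 11.45
ee_pos: [0.4933, 0.0557, 0.1206]
orientation: [[0.552, -0.834, 0.01], [-0.834, -0.552, 0.001], [0.004, -0.009, -1.0]]
wrist_force: [1.0, -0.6, -1.0]
finger_gap: 0.225
```

jog_arm:
  commands:
    - {"grip":0.4,"delta_pos":[0,0,0],"roll":0}
    - {"grip":0.4,"delta_pos":[0,0,0],"roll":0}
    - {"grip":0.4,"delta_pos":[0,0,0],"roll":0}
    - {"grip":0.4,"delta_pos":[0,0,0],"roll":0}
    - {"grip":0.4,"delta_pos":[0,0,-1],"roll":0}
    - {"grip":0.4,"delta_pos":[0,0,-2.5],"roll":0}
    - {"grip":0.4,"delta_pos":[0,0,-3.6],"roll":0}
    - {"grip":0.4,"delta_pos":[0,0,-3.6],"roll":0}

```text
time: 12.25
ee_pos: [0.4952, 0.0553, 0.2153]
orientation: [[0.552, -0.834, 0.019], [-0.834, -0.552, 0.0], [0.01, -0.016, -1.0]]
wrist_force: [0.0, -0.7, 0.4]
finger_gap: 0.598
```

```bash
python3 - <<'E'
from h import *; from station import bot,viewer
d=viewer.snapshot("scene"); s=bot.state(); show(s); P=cloud(d)
for m,st,c in blobs(d,(20,100,40),(35,255,255)):
    q=P[m&(d["z_map"]>0)]; print("yellow",st[:5],c.round(1),"med",np.median(q,0).round(3),"z",q[:,2].min().round(3),q[:,2].max().round(3))
print(rim(330,.2,s),rim(330,.2,s,jaw=60))
E
```

```text
t 12.3 p [0.4938 0.0554 0.2127] jaw -56.5 f [-0.7 -0.2  0.1] gap 0.6 q6 0.85
yellow [244 150   8  18 111] [247.6 158. ] med [0.501 0.05  0.129] z 0.001 0.142
yellow [110 193  16  24 258] [117.6 204.3] med [ 0.436 -0.284  0.103] z 0.062 0.124
yellow [ 78 221  20  27 332] [ 87.6 234.1] med [ 0.487 -0.376  0.104] z -0.003 0.124
([5.767, -4.91, 0.61], np.float64(-116.49)) ([5.767, -4.91, 0.61], np.float64(-116.49))
```

The pin is seated in the guide: its knob top reads 0.142, and 0.141 is expected when it rests on the ring. Next I go behind the next post, at world angle 304°.

jog_arm:
  commands:
    - {"grip":1,"delta_pos":[1,-0.85,0],"roll":-8}
    - {"grip":1,"delta_pos":[2,-1.7,0],"roll":-17}
    - {"grip":1,"delta_pos":[3,-2.5,0.2],"roll":-25}
    - {"grip":1,"delta_pos":[4,-3.4,0.4],"roll":-34}
    - {"grip":1,"delta_pos":[5,-4.2,0.5],"roll":-42}
    - {"grip":1,"delta_pos":[5.77,-4.91,0.6],"roll":-51}
    - {"grip":1,"delta_pos":[5.77,-4.91,0.6],"roll":-59}
    - {"grip":1,"delta_pos":[5.77,-4.91,0.6],"roll":-68}

```text
time: 13.1
ee_pos: [0.6754, 0.0028, 0.1969]
orientation: [[0.98, 0.198, 0.01], [0.198, -0.98, 0.002], [0.01, 0.0, -1.0]]
wrist_force: [0.4, -0.1, 0.5]
finger_gap: 0.004
```

```bash
python3 - <<'E'
from h import *; from station import bot
s=bot.state(); show(s); print(s["orientation"][:,2] if hasattr(s["orientation"],"shape") else "");print(rim(330,.13,s),rim(330,.075,s))
E
```

```text
t 13.1 p [0.6754 0.0028 0.1969] jaw 11.4 f [ 0.4 -0.1  0.5] gap 0.004 q6 -0.38
[ 0.01003403  0.00159013 -0.99994839]
([-0.002, -0.005, 2.676], np.float64(-48.56)) ([-0.024, -0.006, 4.876], np.float64(-48.56))
```

jog_arm:
  commands:
    - {"grip":1,"delta_pos":[0,0,0.5],"roll":-8}
    - {"grip":1,"delta_pos":[0,0,1],"roll":-17}
    - {"grip":1,"delta_pos":[0,0,1.5],"roll":-25}
    - {"grip":1,"delta_pos":[0,0,2],"roll":-34}
    - {"grip":1,"delta_pos":[0,0,2.4],"roll":-42}
    - {"grip":1,"delta_pos":[0,0,2.68],"roll":-48.5}
    - {"grip":1,"delta_pos":[0,0,2.68],"roll":-48.5}

```text
time: 13.8
ee_pos: [0.6739, 0.0032, 0.1261]
orientation: [[0.501, 0.866, 0.004], [0.866, -0.501, 0.003], [0.004, 0.002, -1.0]]
wrist_force: [0.2, 0.2, 0.2]
finger_gap: 0.005
```

```bash
python3 - <<'E'
from h import *; from station import bot
s=bot.state(); show(s); print(rim(330,.075,s))
E
```

```text
t 13.8 p [0.6739 0.0032 0.1261] jaw 60.0 f [0.2 0.2 0.2] gap 0.005 q6 -1.22
([0.026, 0.074, 2.045], np.float64(-0.05))
```

jog_arm:
  commands:
    - {"grip":1,"delta_pos":[0.02,0.07,0.8],"roll":0}
    - {"grip":1,"delta_pos":[0.02,0.07,1.5],"roll":0}
    - {"grip":1,"delta_pos":[0.02,0.07,1.9],"roll":0}
    - {"grip":1,"delta_pos":[0.02,0.07,2.04],"roll":0}
    - {"grip":1,"delta_pos":[0.02,0.07,2.04],"roll":0}

```text
time: 14.3
ee_pos: [0.6755, 0.003, 0.0746]
orientation: [[0.501, 0.865, 0.003], [0.865, -0.501, 0.003], [0.004, 0.001, -1.0]]
wrist_force: [-0.5, 0.1, 0.4]
finger_gap: 0.004
```

```bash
python3 - <<'E'
from h import *; from station import bot
s=bot.state(); show(s)
for t in range(328,301,-2): print(t,*rim(t,.075,s))
E
```

```text
t 14.3 p [0.6755 0.003  0.0746] jaw 59.9 f [-0.5  0.1  0.4] gap 0.004 q6 -1.22
328 [-0.154, 0.014, -0.018] 1.92
326 [-0.319, 0.005, -0.018] 3.92
324 [-0.483, -0.009, -0.019] 5.92
322 [-0.647, -0.029, -0.02] 7.92
320 [-0.809, -0.054, -0.02] 9.92
318 [-0.971, -0.085, -0.021] 11.92
316 [-1.132, -0.122, -0.022] 13.92
314 [-1.291, -0.165, -0.022] 15.92
312 [-1.448, -0.213, -0.023] 17.92
310 [-1.604, -0.266, -0.024] 19.92
308 [-1.758, -0.325, -0.025] 21.92
306 [-1.91, -0.389, -0.025] 23.92
304 [-2.059, -0.458, -0.026] 25.92
302 [-2.206, -0.533, -0.027] 27.92
```

jog_arm:
  commands:
    - {"grip":1,"delta_pos":[-0.32,0,-0.02],"roll":3.9}
    - {"grip":1,"delta_pos":[-0.65,-0.03,-0.02],"roll":7.9}
    - {"grip":1,"delta_pos":[-0.81,-0.05,-0.02],"roll":9.9}
    - {"grip":1,"delta_pos":[-0.97,-0.09,-0.02],"roll":11.9}
    - {"grip":1,"delta_pos":[-1.13,-0.12,-0.02],"roll":13.9}
    - {"grip":1,"delta_pos":[-1.29,-0.17,-0.02],"roll":15.9}
    - {"grip":1,"delta_pos":[-1.45,-0.21,-0.02],"roll":17.9}
    - {"grip":1,"delta_pos":[-1.6,-0.27,-0.02],"roll":19.9}

```text
time: 15.1
ee_pos: [0.6502, -0.0281, 0.0753]
orientation: [[0.768, 0.641, 0.005], [0.641, -0.768, 0.003], [0.006, 0.001, -1.0]]
wrist_force: [3.1, 1.2, -0.3]
finger_gap: 0.007
```

```bash
python3 - <<'E'
from h import *; from station import bot
s=bot.state(); show(s); print("ang", np.degrees(np.arctan2(*(np.array(s["ee_pos"])[:2]-C)[::-1]))%360)
for t in (309,307,304,301,298,296,294,292,291): print(t,*rim(t,.075,s))
E
```

```text
t 15.1 p [ 0.6502 -0.0281  0.0753] jaw 39.9 f [ 3.1  1.2 -0.3] gap 0.007 q6 -0.93
ang 310.2781927968586
309 [-0.105, -0.006, 0.01] 0.87
307 [-0.27, -0.011, 0.009] 2.87
304 [-0.516, -0.03, 0.008] 5.87
301 [-0.762, -0.062, 0.007] 8.87
298 [-1.005, -0.106, 0.005] 11.87
296 [-1.165, -0.143, 0.004] 13.87
294 [-1.324, -0.185, 0.003] 15.87
292 [-1.482, -0.233, 0.002] 17.87
291 [-1.56, -0.259, 0.002] 18.87
```

jog_arm:
  commands:
    - {"grip":1,"delta_pos":[-0.11,0,0],"roll":0.9}
    - {"grip":1,"delta_pos":[-0.27,-0.01,0],"roll":2.9}
    - {"grip":1,"delta_pos":[-0.52,-0.03,0],"roll":5.9}
    - {"grip":1,"delta_pos":[-0.76,-0.06,0],"roll":8.9}
    - {"grip":1,"delta_pos":[-1,-0.11,0],"roll":11.9}
    - {"grip":1,"delta_pos":[-1.16,-0.14,0],"roll":13.9}
    - {"grip":1,"delta_pos":[-1.32,-0.18,0],"roll":15.9}
    - {"grip":1,"delta_pos":[-1.44,-0.22,0],"roll":17.4}

```text
time: 15.9
ee_pos: [0.6191, -0.047, 0.0753]
orientation: [[0.925, 0.38, 0.006], [0.38, -0.925, 0.003], [0.007, -0.001, -1.0]]
wrist_force: [3.7, 1.9, -0.6]
finger_gap: 0.007
```

```bash
python3 - <<'E'
from h import *; from station import bot,viewer
s=bot.state(); show(s); print("ang", np.degrees(np.arctan2(*(np.array(s["ee_pos"])[:2]-C)[::-1]))%360)
d=viewer.snapshot("scene"); P=cloud(d)
for m,st,c in blobs(d,(20,100,40),(35,255,255)):
    q=P[m&(d["z_map"]>0)]
    if q[:,1].max()>-.1: print("knob",st[:5],c.round(1),q[:,2].max().round(3))
s=bot.state(); show(s)
for t in (291.5,291,290.4,289.8,289.2,288.6,288,287.4,286.8): print(t,*rim(t,.075,s))
E
```

```text
t 15.9 p [ 0.6191 -0.047   0.0753] jaw 22.4 f [ 3.7  1.9 -0.6] gap 0.007 q6 -0.66
ang 292.5615582293707
t 15.95 p [ 0.6187 -0.0472  0.0752] jaw 22.3 f [2.5 1.4 1.6] gap 0.003 q6 -0.66
291.5 [-0.07, -0.002, 0.008] 0.81
291 [-0.111, -0.003, 0.008] 1.31
290.4 [-0.161, -0.005, 0.008] 1.91
289.8 [-0.21, -0.006, 0.007] 2.51
289.2 [-0.259, -0.009, 0.007] 3.11
288.6 [-0.309, -0.012, 0.007] 3.71
288 [-0.358, -0.015, 0.007] 4.31
287.4 [-0.407, -0.019, 0.006] 4.91
286.8 [-0.456, -0.024, 0.006] 5.51
```

jog_arm:
  commands:
    - {"grip":1,"delta_pos":[-0.07,0,0],"roll":0.8}
    - {"grip":1,"delta_pos":[-0.11,0,0],"roll":1.3}
    - {"grip":1,"delta_pos":[-0.16,0,0],"roll":1.9}
    - {"grip":1,"delta_pos":[-0.21,-0.01,0],"roll":2.5}
    - {"grip":1,"delta_pos":[-0.26,-0.01,0],"roll":3.1}
    - {"grip":1,"delta_pos":[-0.31,-0.01,0],"roll":3.7}

```text
time: 16.55
ee_pos: [0.6114, -0.0499, 0.0753]
orientation: [[0.948, 0.318, 0.005], [0.318, -0.948, 0.003], [0.006, -0.001, -1.0]]
wrist_force: [3.5, 2.0, -0.2]
finger_gap: 0.003
```

```bash
python3 - <<'E'
from h import *; from station import bot
s=bot.state(); show(s); print("ang", np.degrees(np.arctan2(*(np.array(s["ee_pos"])[:2]-C)[::-1]))%360)
for t in (288.5,288,287.5,287,286.5,286,285.5,285): print(t,*rim(t,.075,s))
E
```

```text
t 16.55 p [ 0.6114 -0.0499  0.0753] jaw 18.6 f [ 3.5  2.  -0.2] gap 0.003 q6 -0.61
ang 288.57262513096646
288.5 [-0.006, -0.002, 0.01] 0.06
288 [-0.047, -0.002, 0.01] 0.56
287.5 [-0.088, -0.003, 0.01] 1.06
287 [-0.13, -0.004, 0.009] 1.56
286.5 [-0.171, -0.005, 0.009] 2.06
286 [-0.212, -0.007, 0.009] 2.56
285.5 [-0.253, -0.009, 0.009] 3.06
285 [-0.294, -0.011, 0.008] 3.56
```

Not locked yet: 4 N is only friction. I continue in short, slow steps.

jog_arm:
  commands:
    - {"grip":1,"delta_pos":[-0.05,0,0],"roll":0.6}
    - {"grip":1,"delta_pos":[-0.09,0,0],"roll":1.1}
    - {"grip":1,"delta_pos":[-0.13,0,0],"roll":1.6}

```text
time: 16.85
ee_pos: [0.6082, -0.0509, 0.0752]
orientation: [[0.957, 0.291, 0.005], [0.291, -0.957, 0.003], [0.006, -0.002, -1.0]]
wrist_force: [2.9, 1.0, -0.0]
finger_gap: 0.007
```

jog_arm:
  commands:
    - {"grip":1,"delta_pos":[-0.04,0,0],"roll":0.5}
    - {"grip":1,"delta_pos":[-0.08,0,0],"roll":1}

```text
time: 17.05
ee_pos: [0.6062, -0.0515, 0.0752]
orientation: [[0.962, 0.274, 0.005], [0.274, -0.962, 0.003], [0.006, -0.002, -1.0]]
wrist_force: [2.4, 2.2, 0.4]
finger_gap: 0.007
```

jog_arm:
  commands:
    - {"grip":1,"delta_pos":[-0.04,0,0],"roll":0.5}
    - {"grip":1,"delta_pos":[-0.08,0,0],"roll":1}

```text
time: 17.25
ee_pos: [0.6042, -0.0521, 0.0752]
orientation: [[0.967, 0.256, 0.005], [0.256, -0.967, 0.003], [0.006, -0.002, -1.0]]
wrist_force: [2.8, 2.2, 0.9]
finger_gap: 0.003
```

jog_arm:
  commands:
    - {"grip":1,"delta_pos":[-0.04,0,0],"roll":0.5}
    - {"grip":1,"delta_pos":[-0.08,0,0],"roll":1}

```text
time: 17.45
ee_pos: [0.6022, -0.0526, 0.0752]
orientation: [[0.971, 0.238, 0.005], [0.238, -0.971, 0.003], [0.006, -0.002, -1.0]]
wrist_force: [3.6, 2.2, -0.1]
finger_gap: 0.007
```

```bash
cat > chk.py <<'E'
from h import *; from station import bot,viewer
t=viewer.snapshot("top"); P=cloud(t); s=bot.state(); show(s)
print("ang", np.degrees(np.arctan2(*(np.array(s["ee_pos"])[:2]-C)[::-1]))%360)
for m,st,c in blobs(t,(20,90,40),(35,255,255),8):
    q=P[m&(t["z_map"]>0)]
    if abs(c[0]-236)<40 and abs(c[1]-215)<30: print("knob",st[:5],c.round(1),np.median(q,0).round(3),q[:,2].max().round(3))
g=cv2.cvtColor(t["color"],cv2.COLOR_BGR2GRAY).astype(np.float32); th=np.arange(0,360,1.0); pr=0
for R in(.074,.08,.086):
    uv=np.array([project(t,[C[0]+R*np.cos(np.radians(a)),C[1]+R*np.sin(np.radians(a)),.048]) for a in th],np.float32); pr=pr+cv2.remap(g,uv[:,0],uv[:,1],1).ravel()
for k in range(6):
    c=int(4.6+60*k); i=(np.arange(c-18,c+19))%360; x=pr[i]; w=np.clip(np.median(x)-x-20,0,None); print("notch",c,round(((np.arange(c-18,c+19))*w).sum()/max(w.sum(),1e-6),1),int(w.sum()))
cv2.imwrite("pics/chk%d.png"%int(s["time"]*100),cv2.resize(t["color"][145:265,170:310],None,fx=5,fy=5,interpolation=2)); print("pics/chk%d.png"%int(s["time"]*100))
E
python3 chk.py
```

```text
t 17.5 p [ 0.6021 -0.0526  0.0752] jaw 13.8 f [3.  2.1 0.3] gap 0.004 q6 -0.53
ang 283.8564041687426
notch 4 3.6 1312
notch 64 63.5 1386
notch 124 123.2 1487
notch 184 167.1 5
notch 244 0.0 0
notch 304 307.8 696
pics/chk1750.png
```

View pics/chk1750.png

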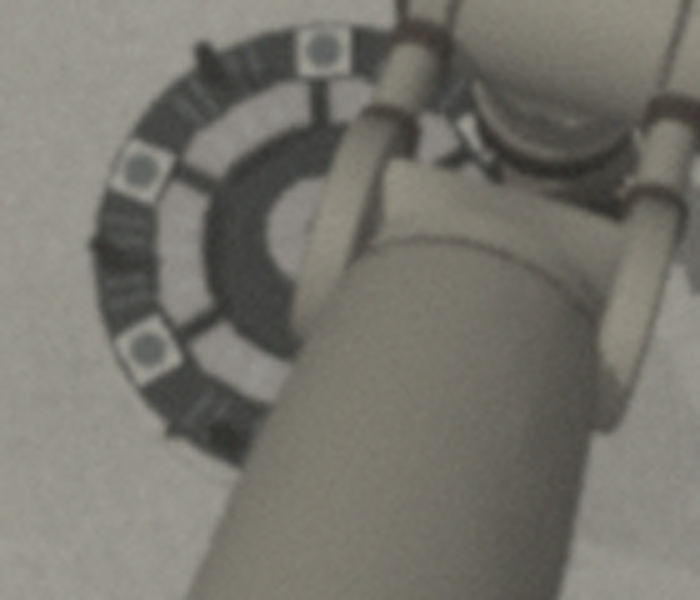

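The view is mostly blocked by the arm. The visible notches put the red notch at about 183.4°, against a front at about 184.5°. The pin is dragged within its 1 mm play, so the drop may come slightly past centre. I continue in small steps.

jog_arm:
  commands:
    - {"grip":1,"delta_pos":[-0.03,0,0],"roll":0.4}
    - {"grip":1,"delta_pos":[-0.06,0,0],"roll":0.7}

```text
time: 17.7
ee_pos: [0.6006, -0.053, 0.0752]
orientation: [[0.974, 0.226, 0.005], [0.226, -0.974, 0.003], [0.006, -0.002, -1.0]]
wrist_force: [2.9, 2.0, 0.5]
finger_gap: 0.004
```

jog_arm:
  commands:
    - {"grip":1,"delta_pos":[-0.03,0,0],"roll":0.4}
    - {"grip":1,"delta_pos":[-0.06,0,0],"roll":0.7}

```text
time: 17.9
ee_pos: [0.5994, -0.0533, 0.0753]
orientation: [[0.977, 0.213, 0.006], [0.213, -0.977, 0.003], [0.006, -0.002, -1.0]]
wrist_force: [4.4, 2.6, -1.1]
finger_gap: 0.006
```

jog_arm:
  commands:
    - {"grip":1,"delta_pos":[-0.03,0,0],"roll":0.4}
    - {"grip":1,"delta_pos":[-0.06,0,0],"roll":0.7}

```text
time: 18.1
ee_pos: [0.5988, -0.0535, 0.0754]
orientation: [[0.98, 0.2, 0.008], [0.2, -0.98, 0.003], [0.009, -0.002, -1.0]]
wrist_force: [6.9, 2.5, -2.7]
finger_gap: 0.006
```

The force rises to 7 N with almost no motion, so the pin has dropped and locked. I back off, rise and check.

jog_arm:
  commands:
    - {"grip":1,"delta_pos":[0.15,0,0],"roll":0}
    - {"grip":1,"delta_pos":[0.5,-0.05,0],"roll":-4}
    - {"grip":1,"delta_pos":[0.8,-0.08,0],"roll":-8}
    - {"grip":1,"delta_pos":[0.8,-0.08,0],"roll":-8}
    - {"grip":1,"delta_pos":[0.8,-0.08,-1.5],"roll":-8}
    - {"grip":1,"delta_pos":[0.8,-0.08,-3.5],"roll":-8}
    - {"grip":1,"delta_pos":[0.8,-0.08,-5.5],"roll":-8}
    - {"grip":1,"delta_pos":[0.8,-0.08,-6],"roll":-8}

```text
time: 18.9
ee_pos: [0.619, -0.0492, 0.2326]
orientation: [[0.943, 0.333, 0.018], [0.333, -0.943, -0.0], [0.016, 0.006, -1.0]]
wrist_force: [1.3, 0.2, 0.1]
finger_gap: 0.001
```

```bash
python3 - <<'E'
from h import *; from station import bot
s=bot.state(); show(s); print(rel(.45,-.33,.26,0,s))
E
```

```text
t 18.9 p [ 0.619  -0.0492  0.2326] jaw 19.5 f [1.3 0.2 0.1] gap 0.001 q6 -0.62
([-10.095, 8.344, -1.212], np.float64(19.46))
```

jog_arm:
  commands:
    - {"grip":1,"delta_pos":[-1,0.83,-0.5],"roll":3}
    - {"grip":1,"delta_pos":[-2.6,2.1,-1.2],"roll":8}
    - {"grip":1,"delta_pos":[-4.2,3.5,-1.2],"roll":14}
    - {"grip":1,"delta_pos":[-5.8,4.8,-1.2],"roll":19}
    - {"grip":1,"delta_pos":[-7.4,6.1,-1.2],"roll":19}
    - {"grip":1,"delta_pos":[-9,7.4,-1.2],"roll":19}
    - {"grip":1,"delta_pos":[-10.1,8.3,-1.2],"roll":19}
    - {"grip":1,"delta_pos":[-10.1,8.3,-1.2],"roll":19}

```text
time: 19.7
ee_pos: [0.4456, -0.333, 0.2583]
orientation: [[1.0, -0.0, 0.014], [-0.0, -1.0, -0.0], [0.014, 0.0, -1.0]]
wrist_force: [0.5, 0.5, -0.2]
finger_gap: 0.003
```

```bash
python3 chk.py; python3 - <<'E'
from h import *; from station import viewer
d=viewer.snapshot("scene"); P=cloud(d)
for n,lo,hi in(("y",(20,100,40),(35,255,255)),("b",(105,120,50),(130,255,255))):
  for m,st,c in blobs(d,lo,hi):
    q=P[m&(d["z_map"]>0)]; print(n,st[:5],c.round(1),np.median(q,0).round(3),q[:,2].max().round(3))
E
```

```text
t 19.75 p [ 0.4472 -0.3307  0.2584] jaw 0.1 f [-0.3  0.1  0.4] gap 0.002 q6 -0.86
ang 252.1325543213826
knob [232 215   8   9  59] [235.6 219. ] [0.493 0.054 0.128] 0.131
notch 4 2.8 1393
notch 64 62.1 1267
notch 124 121.6 1418
notch 184 195.3 453
notch 244 242.1 1298
notch 304 302.9 1396
pics/chk1975.png
y [244 154   8  18 114] [247.9 162.6] [0.502 0.05  0.114] 0.129
y [110 192  16  25 260] [117.8 203.7] [ 0.436 -0.283  0.104] 0.125
y [ 78 222  20  26 313] [ 87.8 234.2] [ 0.488 -0.376  0.105] 0.124
b [309 124  10   9  79] [313.4 128. ] [0.446 0.328 0.074] 0.076
b [ 411  154   86   56 2336] [454.4 181.1] [0.808 0.538 0.013] 0.024
b [191 303  18  33 323] [199.3 319.5] [ 0.772 -0.263  0.023] 0.029
```

View pics/chk1975.png

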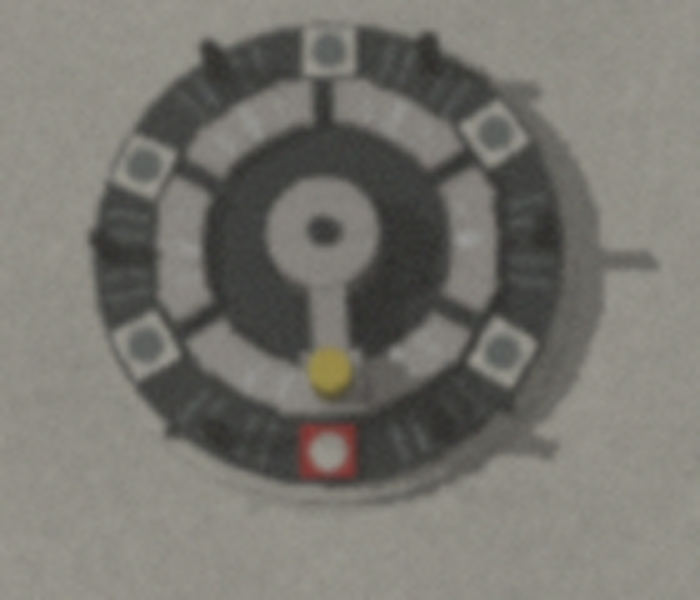

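The picture shows the red tile at the front (328,450), in line with the knob (330,370) on the guide block. The knob top has come down from about 0.142 to 0.128, which is the full 14 mm. The bystanders have not moved and the robot is clear, so I hand in.

```bash
python3 -c "
from station import bot
print(bot.job_done())"
```

```text
the job is handed in; nothing more can be done
None
```

The red sample now faces front and is locked there by the pin. I handed the job in at about 20 s on the robot's clock.

**What I did:** I turned the carousel clockwise about 55° by pushing one post, so the wrong notch passed the guide. I then moved the small pin from the rest into the guide. After that I pushed the next post slowly until the push force rose and the carousel stopped.

**Forces:** Readings at the end of each push were 3 to 5 N. The highest was about 8 N, when the lock caught.

**Last checks:**
- **Pin:** the knob top fell from 0.142 m to 0.128 m. Fully home should read 0.127 m, so the full 14 mm drop fits.
- **Red tile:** it is in line with the guide and the pin in the final top view.
- **Bystanders:** the vial and the screwdriver measured within 1 mm of where they started. The two look-alike pins also stayed where they were. I did not measure the dish again, but nothing went near it.
- **Robot:** it is about 0.4 m from the carousel, touching nothing, with the gripper closed on nothing.

**Disagreement:** the last notch angles put the red notch at about 182.3°, while I had measured the front at about 184.5°. The pin's play in the guide and notch, plus measuring error, can explain most of that 2°. The knob height and the stop I felt both say it is locked.

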